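# Load a test cartridge through the dust flaps of a benchtop analyser

## Task

Lay the white test cartridge flat on the bed of the orange tip-up stand with its brass contact end against the foot plate, let go, and press the stand's paddle down until the cartridge stands upright in it. Then take the upright cartridge from above and push it, contact end down, through the spring flaps in the analyser's top until it sits fully home on the floor of the bay and both flaps have closed over it. Leave the beaker and the stain bottle where they are.

Things in the scene. Friction and masses are not known exactly. Their poses are not given: they have to be found in the camera images.
- cartridge_center (a point): Centre of the loose cartridge, a plain block 80 mm long (x), 52 wide (y), 34 thick (z), 0.09-0.16 kg. Blue ribbed cap at the +x end, five brass contact strips on the -x end (the foot), amber window on top. It starts lying on its broad face, foot roughly towards the robot. Grip it across its 52 mm width, from above its broad face, or from above its cap once it stands.
- stand_axle (a point): Axle centre of the fixed tip-up stand, 52 mm above the bench; z up, y along the axle, +x towards the bed. Place and yaw vary. Grey base 8 mm thick, from x = -44 to +80 mm, 92 wide. Two posts at y = 34 to 42 mm each side, 20 mm along x, end 10 mm above the axle. The orange tray (bed, foot plate, paddle) turns on the axle; a quarter turn needs about 4 to 9 N at the paddle.
- tray_seat (a point): Point on the tray where a seated cartridge's centre lies, axes as the cartridge's. Tray flat: 45 mm in +x and 17 below the axle (bed's upper face 34 below the axle, 42 mm wide, so fingers pass beside it; foot plate at x = 0 to 5 mm, cartridge from 5 to 85). Tray tipped: 17 mm in +x and 45 above the axle, the cap 85 above it, the bed behind the cartridge.
- paddle_tip (a point): Tip of the tray's orange paddle (40 mm wide, 5 thick). Tray flat: it slopes up at 45 degrees from the axle to this tip, 40 mm in -x and 40 above the axle. Pressed straight down about 30 mm in -x of the axle by shut fingers, it swings to 45 degrees below the axle, where the tray meets its stop, the fingertips then about 20 mm below the axle.
- tray (a joint): Turn of the tray: 0 flat, 1.571 tipped fully up. A stiff hinge: it stays where it is left.
- slot_mouth (a point): Centre of the slot in the top of the fixed white analyser (130 x 130 mm, display in front; place and yaw vary), 125 mm above the bench; z up, x across the slot, y along it. Slot 38 x 56 mm, its bevelled collar 7 mm high and about 54 x 70 at the rim. Two black flaps 21 mm long, 6 mm below the top, open downwards by about 1 N each. Shut fingers fit in the slot; the flaps rub them only lightly.
- bay_floor (a point): Centre of the bay's floor, 114 mm below the slot's mouth. The bay is 38 x 56 mm all the way. A cartridge that is home has its centre 74 and its cap 34 mm below the mouth, clear of the flaps. Spring rollers at both ends of the slot's long way, 40 mm below the mouth, grip its narrow sides (3 to 12 N to push it down). Let go with its foot near or past them, it stays upright; much higher, it tilts.
- flap_front (a joint): Opening of the flap on the slot's -x side: 0 shut (spring), 1.6 hanging straight down.
- flap_rear (a joint): Opening of the flap on the slot's +x side: 0 shut (spring), 1.6 hanging straight down.
- beaker: Loose clear beaker, 53 mm across, 67 mm high, bystander; origin at the centre of its underside.
- stain_bottle: Loose brown dropper bottle, 38 mm across, 116 mm high, bystander; origin at the centre of its underside.
Not all that is in view belongs to the job. What is shaped like the part that bears cartridge_center but purple is not meant.

How it is judged (in metres and radians):
On the way, in this order (a step that is already met when the one before it is completed fails the run):
1. the cartridge lies seated lengthwise on the bed of the flat tray, let go (distance between cartridge_center and tray_seat below 0.012 m and value of joint tray below 0.15 rad and angle between the x axis of cartridge_center and the x axis of tray_seat, either way round below 0.2 rad and angle between cartridge_center's own z axis and vertical below 0.3 rad and contact force between the fingers and cartridge below 0.2 N), for 0.2 s.
2. the tray is tipped fully up with the cartridge standing in it, contact end down, untouched (value of joint tray above 1.4 rad and distance between cartridge_center and tray_seat below 0.015 m and angle between cartridge_center's own x axis and vertical below 0.25 rad and contact force between the fingers and cartridge below 0.2 N), for 0.2 s.
3. the cartridge's foot is down between the two open flaps (value of joint each of flap_front, flap_rear above 0.7 rad and horizontal distance between cartridge_center and slot_mouth below 0.012 m and z of cartridge_center in the frame of slot_mouth below 0.015 m), for 0.05 s.
At the end, for the whole second after the job is handed in: The cartridge stands cap up in the analyser's bay (within 0.1 rad of upright, centre within 6 mm of the slot's centre), within 3 mm of the bay's floor and at rest, and both flaps are shut to within 0.1 rad (value of joint each of flap_front, flap_rear below 0.1 rad and horizontal distance between cartridge_center and slot_mouth below 0.006 m and z of cartridge_center in the frame of slot_mouth below -0.071 m and angle between cartridge_center's own x axis and vertical below 0.1 rad and linear speed of cartridge below 0.02 m/s); the robot touches nothing.
It fails at once if the beaker or the stain bottle is moved more than 25 mm (distance of any of beaker, stain_bottle from where it was at the start of the episode above 0.025 m).
It also fails if it takes over 61 s, if anything falls off the work surface, if the arm or the gripper's body presses on something with over 40 N, if the wrist force passes 120 N, or if a joint passes its speed limit or range.

## Robot

A 7-joint arm with a two-finger parallel gripper is mounted at the origin on a cart in front of the work surface, level with it; the furniture and walls round the work are solid. World frame = base frame: x ahead of the robot, y to its left, z up, the work surface at z = 0. Lengths are in mm, angles in rad, forces in N, time in s.
With the tool pointing down it reaches from about 375 to 925 mm from the base axis. Payload 3.1 kg.
Tool frame: the origin (TCP) lies midway between the tips of the shut fingers; the grasp point (between the pads) lies 19 mm behind it (arm.hold_point_z is the distance from the TCP to the grasp point, in mm); z points along the fingers, y is the line along which they close (so a half turn about z gives the same grasp; the last joint's range is limited). The gripper opens to 85 mm and grips with 20 to 120 N. Pads are 22 mm wide; open, the fingers measure 114 mm over their backs; the gripper's body (76 mm by 85 mm) begins 54 mm behind the grasp point. The pads swing forward as they close: fully open they stand 13 mm farther back than shut.
Start: joints at [-1.37, 0.383, 0.044, 1.598, -0.018, 1.161, -0.05], TCP at [191.32, 621.208, 231.269] pointing down, gripper open.
Joint ranges: [-2.61, 2.61], [-0.41, 2.15], [-1.48, 1.57], [0, 2.5], [-1.57, 4.71], [0.05, 1.97], [-2.85, 2.85]. Speed limits (rad/s): [2.79, 2.79, 3.14, 3.14, 3.14, 3.14, 3.14].

## Interface

Orientations are given as a unit quaternion [w, x, y, z].
In Python, from bench import arm, fingers, read_camera, job gives the robot as it stands. Calls block until the motion is done:
- arm.move_pose(position, orientation): joint-space move of the TCP to a pose.
- arm.move_linear(position, ori=None, vel=150): straight line of the TCP; ori=None keeps the orientation; vel is the mean speed in mm/s.
- arm.set_joints(angles): joint-space move.
- fingers.command_gripper(opening, force=None): finger opening in mm; force is the grip in N (None keeps the last); returns when the fingers have stopped.
- arm.sleep(seconds).
- arm.inverse_kinematics(position, orientation): joint angles nearest the present ones, or None.
- read_camera(name): name is "scene" or "side" or "wrist"; returns a dict with "img" (400x640x3 uint8, red, green, blue), "range_z" (400x640 float32, mm along the optical axis (not along the pixel's ray), 0 where there is no reading), "fx", "fy", "cx", "cy" (pixels), "k1" (the pictures are not rectified: a ray, as slopes to the right and down, at radius r is drawn at 1 + k1 r^2 times it, then the intrinsics apply), "world_to_cam" (4x4, takes a point from world to camera coordinates). Camera axes: x right, y down, z forward; pixel columns grow to the right and rows downward; lengths in mm; the calibration is good to about 2 mm. A picture is of the moment at which its call begins.
A pose or a line that the arm cannot do raises arm.Unreachable and nothing moves.
- job.hand_in(): hands the job in; it is judged then, once.
Readings, each from a call of its own:
- arm.current_time_s(): time.
- arm.current_joints(): joint angles.
- arm.current_joint_vel(): joint speeds.
- arm.current_tau(): joint torques, N m.
- arm.current_tcp_pos(): TCP position.
- arm.current_eef_rot(): TCP orientation.
- arm.current_force(): force on the tool from outside, world axes, zero at the start.
- arm.current_wrist_torque(): the same for the moment, N m.
- arm.current_width(): finger opening in mm.
- arm.current_grip_force(): force on a finger pad.
Only numpy, scipy, OpenCV 4.12 (cv2) and the standard library are available. Lean on these libraries where they do the work, as an engineer would, in place of code of your own. Each camera call takes 0.05 s, during which the arm holds its last target. There are 200 camera calls.

## Working session

There is one attempt and no reset: what is moved stays moved. The work goes in short steps, each a Python script; the robot and the scene stay as the last script left them, time stands still between calls to the robot, and variables do not carry over. Pictures are saved under pics/ and viewed, at most 11 in all, crops included, and the job is handed in when it is done.

```bash
mkdir -p pics; ls; cat > h.py <<'E'
import numpy as np, cv2, pickle
from bench import arm, fingers, read_camera, job
def snap(n):
    c=read_camera(n); pickle.dump(c,open(f'{n}.pkl','wb')); return c
def load(n): return pickle.load(open(f'{n}.pkl','rb'))
def K(c): return np.array([[c['fx'],0,c['cx']],[0,c['fy'],c['cy']],[0,0,1.]]), np.array([c['k1'],0,0,0,0.])
def slopes(c,uv):
    k,d=K(c); return cv2.undistortPoints(np.array(uv,float).reshape(-1,1,2),k,d).reshape(-1,2)
def ray_plane(c,uv,z):
    s=slopes(c,uv); T=np.linalg.inv(c['world_to_cam']); d=np.c_[s,np.ones(len(s))]@T[:3,:3].T; o=T[:3,3]
    return o+d*((z-o[2])/d[:,2])[:,None]
def cloud(c):
    h,w=c['range_z'].shape; v,u=np.mgrid[:h,:w]; s=slopes(c,np.c_[u.ravel(),v.ravel()])
    z=c['range_z'].ravel().astype(float); T=np.linalg.inv(c['world_to_cam'])
    P=(np.c_[s,np.ones(len(s))]*z[:,None])@T[:3,:3].T+T[:3,3]; P[z==0]=np.nan
    return P.reshape(h,w,3)
def quat(yaw): # tool down, tool y axis at world angle yaw+90deg; tool x at yaw
    # R = Rz(yaw) Rx(pi)
    return [0.0,np.cos(yaw/2),np.sin(yaw/2),0.0]
E
python3 - <<'E'
from h import *
for n in ['scene','side','wrist']:
    c=snap(n); T=np.linalg.inv(c['world_to_cam']); print(n,T[:3,3].round(),T[:3,2].round(2),c['fx'],c['k1'])
    cv2.imwrite(f'pics/{n}0.png',c['img'][...,::-1])
print(arm.current_eef_rot(),arm.current_time_s())
E
```

```text
pics
scene [ 718.  707. 1030.] [-0.12 -0.59 -0.8 ] 441.4317053697972 -0.08733886136798906
side [391. 748. 669.] [ 0.23 -0.78 -0.59] 413.5672968430162 -0.09103658459733927
wrist [129. 642. 373.] [ 0.25 -0.08 -0.96] 280.7108756513937 0.010198762540474741
[-9.64973754e-05  1.48832235e-01  9.88861914e-01 -1.03550056e-03] 0.15
```

View pics/scene0.png

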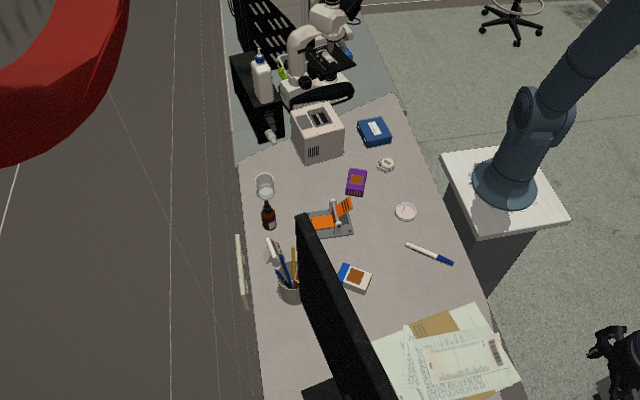

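View pics/side0.png

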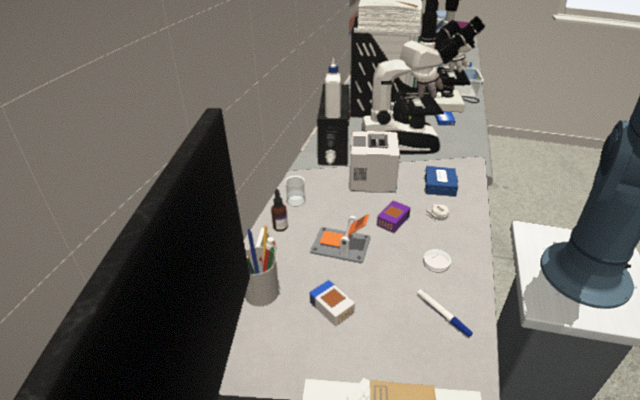

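Scene view: the white cartridge is at (354,277), with a blue cap on its left and an amber window. Look-alikes are the purple decoy at (356,182) and the blue box at (374,131). The stand is at (330,218), the analyser at (318,130), the beaker at (265,185), the bottle at (268,215), and a monitor is at (340,310). Side view: cartridge (332,301), purple decoy (393,215), stand (342,240), analyser (374,160). I choose the white cartridge and will check it in a crop.

```bash
cat > m.py <<'E'
from h import *
def crop(c,x,y,w,h,s): return cv2.resize(c['img'][y:y+h,x:x+w],None,fx=s,fy=s,interpolation=cv2.INTER_CUBIC)
S,D=load('scene'),load('side')
top=np.hstack([crop(S,330,255,50,50,5),crop(S,295,190,70,50,5)[:, :350]]); bot=np.hstack([crop(D,300,205,80,70,4.5)[:300],crop(D,340,125,70,70,4.5)[:300]])
W=max(top.shape[1],bot.shape[1]); pad=lambda a:cv2.copyMakeBorder(a,0,0,0,W-a.shape[1],cv2.BORDER_CONSTANT)
cv2.imwrite('pics/crops.png',np.vstack([pad(top),pad(bot)])[...,::-1])
for n,c in (('scene',S),('side',D)):
    P=cloud(c); hsv=cv2.cvtColor(c['img'],cv2.COLOR_RGB2HSV)
    near=(P[...,0]>250)&(P[...,0]<900)&(abs(P[...,1])<900)
    def rep(name,m):
        k,lab,st,ce=cv2.connectedComponentsWithStats(m.astype(np.uint8))
        for i in range(1,k):
            if st[i,4]>25:
                q=P[lab==i]; print(n,name,st[i],ce[i].round(),'med',np.nanmedian(q,0).round(),'z',np.nanpercentile(q[:,2],[5,95]).round())
    H,s,v=hsv[...,0].astype(int),hsv[...,1],hsv[...,2]
    rep('orange',near&(H<18)&(H>5)&(s>150)&(v>90)); rep('blue',near&(H>100)&(H<125)&(s>130)&(v>60)); rep('purple',near&(H>128)&(H<155)&(s>80))
    rep('above100',near&(P[...,2]>105)&(P[...,2]<140)); rep('objs',near&(P[...,2]>15)&(P[...,2]<100))
E
python3 m.py
```

```text
scene orange [350 175  13   9  87] [356. 179.] med [448. -71.  37.] z [33. 40.]
scene orange [335 197  18  21 187] [343. 207.] med [515.  47.  77.] z [60. 94.]
scene orange [311 214  24  16 278] [323. 222.] med [570.  44.  20.] z [16. 23.]
scene orange [347 269  16  15 156] [355. 276.] med [525. 230.  36.] z [33. 39.]
scene blue [345  47   8  10  38] [348.  53.] med [ 317. -729.    3.] z [-2.  7.]
scene blue [255  55   9   8  30] [260.  59.] med [ 677. -347.  286.] z [278. 292.]
scene blue [358 117  34  27 443] [374. 130.] med [ 345. -260.   35.] z [25. 39.]
scene blue [279 254  13  33  76] [285. 269.] med [696. 210.  95.] z [ 36. 141.]
scene blue [437 255  17  10  72] [444. 260.] med [278. 218.  15.] z [10. 19.]
scene blue [337 263  13  22 127] [343. 272.] med [552. 212.  35.] z [32. 38.]
scene purple [346 168  21  29 311] [356. 182.] med [450. -55.  35.] z [11. 39.]
scene above100 [235   9  60  38 424] [264.  36.] med [ 641. -701.  122.] z [107. 138.]
scene above100 [ 283   43   74   46 1332] [320.  65.] med [ 469. -495.  132.] z [111. 138.]
scene above100 [229  59  54  60 409] [25
[... 4984 characters left out ...]
objs [285 176  21  27 462] [295. 188.] med [710. -80.  48.] z [20. 66.]
side objs [271 195  17  33 408] [279. 213.] med [710.  30.  55.] z [18. 88.]
side objs [377 201  34  29 585] [393. 214.] med [447. -61.  33.] z [18. 35.]
side objs [432 204  17  12 152] [440. 210.] med [ 335. -126.   19.] z [16. 21.]
side objs [320 214  49  42 669] [344. 234.] med [538.  55.  47.] z [16. 89.]
side objs [ 245  228   34   75 1407] [261. 274.] med [667. 247.  65.] z [22. 97.]
side objs [424 249  24  20 199] [435. 257.] med [336.  47.  16.] z [15. 17.]
side objs [ 310  281   45   41 1074] [332. 301.] med [525. 237.  34.] z [19. 36.]
side objs [432 301  34  29  99] [449. 314.] med [302. 199.  16.] z [15. 18.]
```

View pics/crops.png

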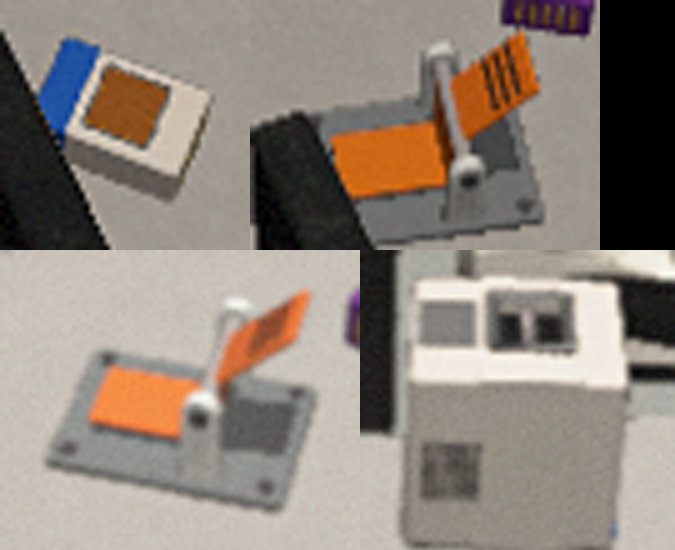

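The crops confirm the choice: blue ribbed cap at the far end, amber window, white body (side cartridge centre about (332,301)). The stand is flat, bed to the left and paddle up-right at (358,224). The analyser slot is at side (374→~383,140), with its two flaps side by side in the image, so the short way runs roughly along world x.

```bash
cat > m2.py <<'E'
from h import *
S,D=load('scene'),load('side'); A=np.vstack([cloud(S).reshape(-1,3),cloud(D).reshape(-1,3)]); A=A[~np.isnan(A[:,0])]
xs=np.arange(100,900,50); ys=np.arange(800,-450,-50)
print('y\\x',*xs)
for y in ys:
    print(y,*[ (lambda q:int(np.percentile(q,98)) if len(q)>3 else '.')(A[(A[:,0]>=x)&(A[:,0]<x+50)&(A[:,1]>=y)&(A[:,1]<y+50)&(A[:,2]<900)][:,2]) for x in xs],sep='\t')
P=cloud(D); hsv=cv2.cvtColor(D['img'],cv2.COLOR_RGB2HSV)
def rect(m,z):
    q=cv2.findContours(m.astype(np.uint8),cv2.RETR_EXTERNAL,cv2.CHAIN_APPROX_NONE)[0]; q=max(q,key=cv2.contourArea).reshape(-1,2)
    w=ray_plane(D,q,z)[:,:2].astype(np.float32); r=cv2.minAreaRect(w); print(np.round(r[0],1),np.round(r[1],1),round(r[2],1),np.round(cv2.boxPoints(r)).tolist())
near=lambda a,b,r:(np.hypot(P[...,0]-a,P[...,1]-b)<r)
rect(near(525,235,70)&(P[...,2]>29),34)
h=hsv[...,0].astype(int);o=(h<18)&(h>5)&(hsv[...,1]>150)
rect(o&near(577,48,50)&(P[...,2]<24),18)
rect(near(530,-220,110)&(P[...,2]>118)&(P[...,2]<129),125)
E
python3 m2.py
```

```text
y\x 100 150 200 250 300 350 400 450 500 550 600 650 700 750 800 850
800	.	.	.	.	.	.	.	.	.	.	.	.	.	.	.	.
750	.	.	.	.	.	.	.	.	.	.	.	.	.	.	.	.
700	.	.	.	.	.	.	.	.	.	.	.	.	.	.	.	.
650	.	352	372	.	.	.	.	.	.	452	451	.	.	899	899	.
600	.	321	427	.	.	.	.	.	.	451	452	.	.	898	899	.
550	.	350	427	12	12	10	.	.	.	450	452	.	.	897	897	.
500	.	314	25	20	15	21	27	9	.	.	451	.	.	880	876	.
450	.	.	32	19	16	24	29	9	8	12	451	15	10	858	839	.
400	.	.	38	22	18	24	30	8	7	10	452	450	4	848	818	.
350	.	.	6	7	11	11	11	5	4	2	451	452	5	845	821	.
300	.	.	4	4	4	4	4	4	4	2	448	452	5	826	801	.
250	.	.	4	4	4	3	3	27	36	2	88	133	127	796	781	.
200	.	.	4	17	11	4	4	36	38	37	136	136	138	770	740	.
150	705	-6	4	5	17	14	5	5	36	4	2	151	145	740	718	.
100	3	0	4	4	4	5	5	5	5	4	2	21	59	715	693	.
50	4	0	4	4	18	16	4	91	88	21	9	5	58	687	662	.
0	4	-1	5	5	19	16	5	93	90	22	10	59	110	642	641	.
-50	5	0	6	5	5	5	36	36	5	6	6	5	5	612	574	.
-100	4	-1	6	5	5	5	39	38	5	5	5	66	67	584	550	.
-150	4	2	6	6	25	20	38	37	6	6	5	67	68	554	525	.
-200	3	-4	4	6	20	8	6	124	126	127	6	5	6	535	497	.
-250	.	.	4	34	38	38	6	132	133	130	6	5	5	509	480	.
-300	.	.	4	33	38	39	5	130	133	132	124	103	5	485	458	.
-350	.	.	5	5	38	36	5	127	128	128	150	284	148	455	465	.
-400	.	-15	5	5	5	5	4	2	.	-14	149	313	245	444	455	.
[527.8 232.7] [54.1 82.4] 55.3 [[479.0, 234.0], [546.0, 187.0], [577.0, 232.0], [509.0, 278.0]]
[575.9  47.2] [43.1 46.4] 89.7 [[553.0, 26.0], [599.0, 26.0], [599.0, 69.0], [553.0, 69.0]]
[ 532.  -241.9] [129.  141.7] 10.7 [[456.0, -184.0], [482.0, -323.0], [609.0, -300.0], [582.0, -160.0]]
```

```bash
cat > v1.py <<'E'
from h import *
r=np.radians
for n,p,yaw in (('w1',[505,228,250],145),('w2',[535,45,270],180),('w3',[530,-235,330],190)):
    arm.move_pose(p,quat(r(yaw)))
    arm.sleep(0.15)
    c=read_camera('wrist'); pickle.dump(c,open(n+'.pkl','wb')); print(n,arm.current_time_s(),arm.current_tcp_pos(),arm.current_force(),np.round(arm.current_joints(),2))
a=np.vstack([np.hstack([load(n)['img'] for n in ('w1','w2')]),np.hstack([load('w3')['img']]*2)])
cv2.imwrite('pics/w.png',cv2.resize(a,(800,500),interpolation=cv2.INTER_AREA)[...,::-1])
E
python3 v1.py
```

```text
w1 2.175 [504.54220798 229.30251101 249.85153256] [ 0.21931807 -0.01783622 -0.45842316] [-0.85  0.19  0.4   1.83 -0.08  1.14  0.53]
w2 3.275 [534.79632581  46.96154018 269.68591339] [0.6606043  0.19714658 0.0826879 ] [-0.59  0.14  0.47  1.85 -0.07  1.18  1.47]
w3 4.5833 [ 530.65492297 -232.72716744  329.40215772] [-0.166181   -0.22375355 -1.13107645] [-0.25  0.2   0.69  1.68 -0.13  1.31  2.21]
```

View pics/w.png

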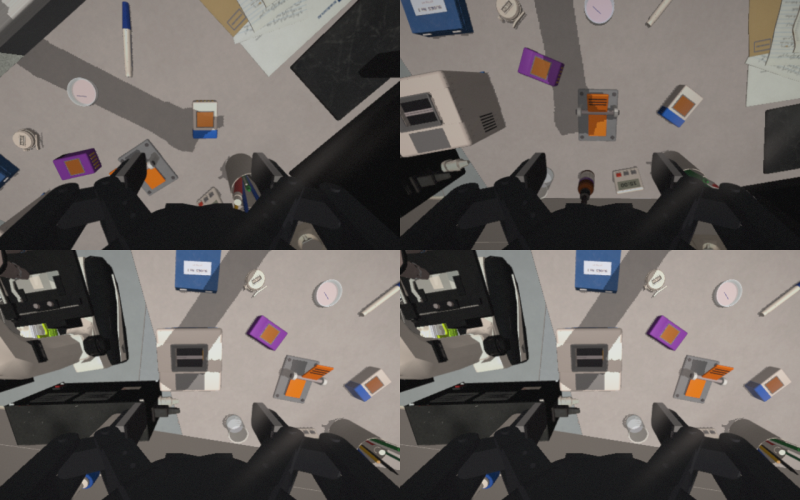

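The wrist views show the cartridge with its cap pointing down-image at w1 (328,190), the stand with the paddle up at w2 (316,180), and the analyser slot, with its collar and two dark flaps, at w3 (313,173).

```bash
cat > m3.py <<'E'
from h import *
def rect(c,m,z,name):
    q=cv2.findContours(m.astype(np.uint8),cv2.RETR_EXTERNAL,cv2.CHAIN_APPROX_NONE)[0]; q=max(q,key=cv2.contourArea).reshape(-1,2)
    w=ray_plane(c,q,z)[:,:2].astype(np.float32); r=cv2.minAreaRect(w); print(name,'px',q.mean(0).round(),np.round(r[0],1),np.round(r[1],1),round(r[2],1))
def hs(c): a=cv2.cvtColor(c['img'],cv2.COLOR_RGB2HSV).astype(int); return a[...,0],a[...,1],a[...,2]
near=lambda P,a,b,r:np.hypot(P[...,0]-a,P[...,1]-b)<r
c=load('w1'); P=cloud(c); h,s,v=hs(c)
rect(c,near(P,528,233,70)&(P[...,2]>27)&(P[...,2]<45),34,'cart top(depth)')
rect(c,near(P,528,233,70)&(h>100)&(h<128)&(s>120),34,'cap'); rect(c,near(P,528,233,60)&(h<18)&(s>120),34,'window')
for n in ('w2','w3'):
    c=load(n); P=cloud(c); h,s,v=hs(c); o=(h<20)&(h>3)&(s>140)&near(P,550,45,100)
    rect(c,o&(P[...,2]<30),18,n+' bed'); rect(c,o&(P[...,2]>58),75,n+' paddle')
    rect(c,near(P,545,45,95)&(P[...,2]>4.5)&(P[...,2]<13)&(s<60)&(v<165),8,n+' base'); 
    # axle line / post tops: highest non-orange z 50..66
    m=near(P,545,45,60)&(P[...,2]>50)&(P[...,2]<68)&(s<80); k,l,st,ce=cv2.connectedComponentsWithStats(m.astype(np.uint8))
    for i in range(1,k):
        if st[i,4]>8: print(n,'post',st[i],np.nanmedian(P[l==i],0).round(1))
c=load('w3');P=cloud(c);h,s,v=hs(c)
top=near(P,535,-240,60)&(P[...,2]>100)
rect(c,top&(v<80),119,'dark slot'); rect(c,near(P,530,-240,110)&(P[...,2]>118),125,'top')
a=[]
for n,(x,y) in (('w2',(316,180)),('w3',(313,173)),('w1',(328,190))):
    a.append(cv2.resize(load(n)['img'][y-45:y+45,x-45:x+45],(266,266),interpolation=cv2.INTER_CUBIC))
cv2.imwrite('pics/c2.png',np.hstack(a)[...,::-1])
print(P[173-30:173+30:6,313-42:313+42:7,2].round())
E
python3 m3.py
```

```text
cart top(depth) px [328. 192.] [528.6 231. ] [53.4 79.5] 55.2
cap px [328. 214.] [552.8 213.5] [49.9 16.9] 55.2
window px [328. 191.] [526.3 231.7] [33.1 30.9] 55.2
w2 bed px [316. 200.] [575.7  45.7] [40.3 50. ] 89.3
w2 paddle px [316. 164.] [514.9  46.2] [33.7 40.5] 0.2
w2 base px [316. 207.] [585.   45.9] [63.9 91.6] 0.2
w2 post [282 172  70  16 481] [537.8  43.5  57.4]
w3 bed px [472. 221.] [575.   44.4] [42.6 51.7] 89.0
w3 paddle px [508. 195.] [514.   46.4] [32.5 64.2] 49.7
w3 base px [471. 209.] [555.4  43.9] [ 92.2 124. ] 89.1
w3 post [464 195  60  22 406] [537.7  48.9  57.4]
dark slot px [250. 339.] [ 775.  -314.1] [266.8 749.9] 10.2
top px [318. 347.] [ 747.2 -187.9] [262.2 991.2] 10.2
[[124. 126. 126. 126. 125. 126. 126. 125. 126. 125. 126. 126.]
 [125. 126. 125. 125. 125. 126. 125. 125. 125. 124. 126. 125.]
 [125. 130. 128. 129. 128. 128. 127. 130. 128. 126. 126. 125.]
 [125. 128. 119. 119. 120. 121. 120. 120. 128. 125. 125. 125.]
 [126. 130. 120. 121. 119. 119. 120. 119. 127. 124. 126. 124.]
 [125. 128. 119. 121. 120. 120. 120. 121. 127. 125. 125. 125.]
 [125. 129. 119. 120. 119. 120. 119. 119. 127. 126. 126. 125.]
 [125. 129. 120. 121. 119. 119. 119. 121. 127. 126. 125. 124.]
 [125. 129. 130. 129. 129. 130. 131. 129. 131. 124. 126. 125.]
 [126. 127. 126. 126. 125. 125. 124. 125. 126. 125. 125. 125.]]
```

View pics/c2.png

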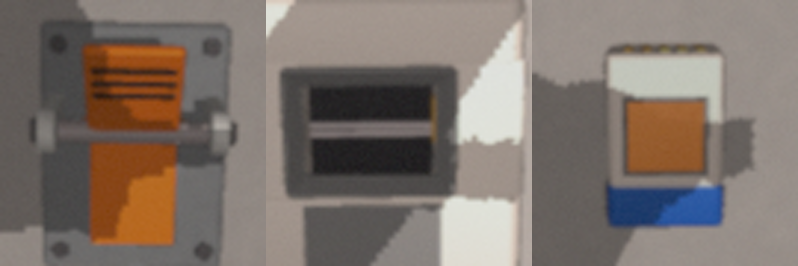

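The stand's yaw is about 0, with its axle at about (537.6, 45.5). The base reads 92×124, which matches the given size. The slot runs about 10° off world y, with flaps at z≈119. The cartridge is at (528.4, 231.3), yaw −34.8°. Next I pick it up.

```bash
cat > s1.py <<'E'
from h import *
c=load('w3');P=cloud(c);v=c['img'].max(2)
loc=np.zeros(v.shape,bool); loc[135:212,270:356]=1
for name,m,z in (('depth',loc&(P[...,2]<123),119),('depth',loc&(P[...,2]<123),125),('collar',loc&(v<125)&(P[...,2]>117),132)):
    m=cv2.morphologyEx(m.astype(np.uint8),cv2.MORPH_OPEN,np.ones((3,3)))
    q=max(cv2.findContours(m,cv2.RETR_EXTERNAL,cv2.CHAIN_APPROX_NONE)[0],key=cv2.contourArea).reshape(-1,2)
    r=cv2.minAreaRect(ray_plane(c,q,z)[:,:2].astype(np.float32)); print(name,z,q.mean(0),np.round(r[0],1),np.round(r[1],1),round(r[2],1))
q=quat(np.radians(180-34.8)); p=np.array([528.4,231.3])
arm.move_pose([*p,110],q); fingers.command_gripper(85); arm.sleep(.3); print(arm.current_tcp_pos())
arm.move_linear([*p,5],vel=100); arm.sleep(.3); print(arm.current_tcp_pos(),arm.current_force())
fingers.command_gripper(40,force=40); arm.sleep(.2); print(arm.current_width(),arm.current_grip_force(),arm.current_tcp_pos())
arm.move_linear([*p,120],vel=150); arm.sleep(.2); print(arm.current_width(),arm.current_force(),arm.current_time_s())
c=snap('side'); cv2.imwrite('pics/g1.png',cv2.resize(c['img'][80:330,250:500],(500,500))[...,::-1])
E
python3 s1.py
```

```text
depth 119 [303.24827586 171.84137931] [ 526.5 -250.7] [37.7 56.2] 12.0
depth 125 [303.24827586 171.84137931] [ 525.4 -250.6] [37.  55.2] 12.0
collar 132 [302.43842365 171.9408867 ] [ 524.8 -251. ] [54.2 72.2] 10.3
[528.44638574 231.26087963 110.04155881]
[528.68620922 231.51018783   5.45855913] [-0.56935745  0.5409102   0.90338472]
51.5063835920266 43.648969531059265 [528.62408767 231.33689361   5.19243056]
51.294469030036474 [ 0.06954658 -0.48703925 -1.0092249 ] 10.1917
```

View pics/g1.png

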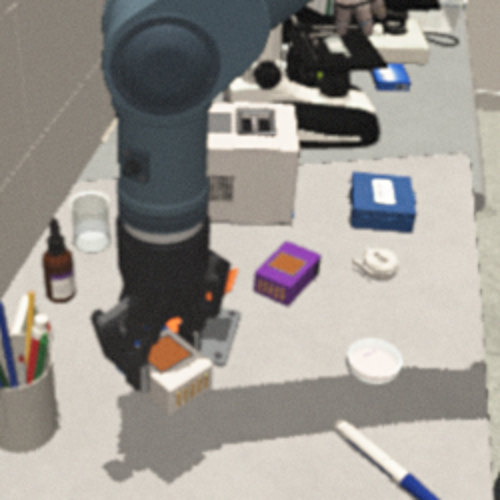

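The cartridge is held between the fingers, at crop (175,365), with its foot towards the camera and robot; width 51.3 mm. Next I place it on the bed.

```bash
cat > s2.py <<'E'
from h import *
ax,ay=537.6,45.5; q=quat(np.pi)
arm.move_pose([ax+52,ay,120],q); arm.sleep(.2)
arm.move_linear([ax+52,ay,40],vel=120); arm.sleep(.1); print(arm.current_tcp_pos(),arm.current_force())
arm.move_linear([ax+52,ay,24],vel=40); arm.sleep(.1); print(arm.current_tcp_pos(),arm.current_force())
arm.move_linear([ax+46,ay,23.5],vel=30); arm.sleep(.2); print(arm.current_tcp_pos(),arm.current_force())
fingers.command_gripper(85); arm.sleep(.3); print(arm.current_force())
arm.move_linear([ax+46,ay,130],vel=150)
arm.move_pose([ax-10,ay,270],q);arm.sleep(.15); c=snap('wrist'); P=cloud(c); print(arm.current_time_s())
h=cv2.cvtColor(c['img'],cv2.COLOR_RGB2HSV).astype(int)
m=(np.hypot(P[...,0]-ax-45,P[...,1]-ay)<65)&(P[...,2]>46)&(P[...,0]>ax+6)
m=cv2.morphologyEx(m.astype(np.uint8),cv2.MORPH_OPEN,np.ones((3,3)))
k=max(cv2.findContours(m,cv2.RETR_EXTERNAL,cv2.CHAIN_APPROX_NONE)[0],key=cv2.contourArea).reshape(-1,2)
r=cv2.minAreaRect(ray_plane(c,k,52)[:,:2].astype(np.float32)); print(r, np.nanmedian(P[m>0],0))
u,v=k.mean(0).astype(int); cv2.imwrite('pics/p1.png',cv2.resize(c['img'][max(v-80,0):v+60,u-80:u+80],None,fx=3,fy=3)[...,::-1])
E
python3 s2.py
```

```text
[590.81823611  45.54602592  41.20667272] [-0.1090294  -0.06016616 -1.10195013]
[589.47382927  45.47248851  23.82545305] [ 0.36077793  0.26872654 -1.38933646]
[583.74248876  45.51852223  23.57760514] [ 0.33738837 -0.07692411 -0.80428918]
[-0.27967232  0.3350335  -0.08175321]
15.8833
((584.9299926757812, 47.72040557861328), (51.188873291015625, 79.86808776855469), 89.42474365234375) [583.72471084  47.91605145  52.35323985]
```

View pics/p1.png

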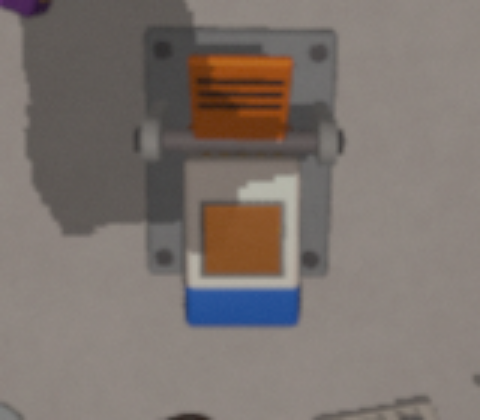

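The cartridge is on the bed at about (584, 47) with its top at z≈52, foot against the plate under the axle and cap at the outer end (crop (242,305)). Next I press the paddle, with the tool leaned back so its body clears the upright cartridge.

```bash
cat > s3.py <<'E'
from h import *
from scipy.spatial.transform import Rotation as Ro
ax,ay=537.6,45.5
R=Ro.from_euler('y',-20,degrees=True)*Ro.from_euler('z',180,degrees=True)*Ro.from_euler('x',180,degrees=True)
x,y,z,w=R.as_quat(); q=[w,x,y,z]
fingers.command_gripper(0)
px=ax-32
print(arm.inverse_kinematics([px,ay,25],q))
arm.move_pose([px,ay,120],q); arm.sleep(.2); print(arm.current_tcp_pos())
for z in (80,60,45,38,34,31,28,25):
    arm.move_linear([px,ay,z],vel=50 if z>40 else 25); arm.sleep(.05); f=arm.current_force(); print(z,np.round(arm.current_tcp_pos(),1),np.round(f,1))
    if f[2]>18: break
arm.sleep(.3); snap('side')
arm.move_linear([px,ay,90],vel=120)
arm.move_linear([px-40,ay,200],vel=250)
c=snap('scene'); print(arm.current_time_s())
d=load('side'); c=read_camera('side'); pickle.dump(c,open('side.pkl','wb'))
cv2.imwrite('pics/t1.png',np.hstack([cv2.resize(i['img'][150:290,280:420],(400,400)) for i in (d,c)])[...,::-1])
E
python3 s3.py
```

```text
[-0.52709666  0.31317936  0.33335663  2.33875775 -0.14653069  0.16635342
  1.48490712]
[508.54344776  45.96435572 122.22166227]
80 [505.4  45.4  79.8] [ 0.7  0.5 -0.1]
60 [504.9  45.1  59.6] [ 0.1 -0.1  1.2]
45 [504.9  45.3  44.6] [-0.7 -0.8 -0.2]
38 [506.6  45.5  38.6] [1.  0.2 2.7]
34 [504.7  45.5  33.4] [-0.2  0.3  0.6]
31 [505.2  45.5  30.7] [-0.9  0.1  0.4]
28 [506.1  45.6  28.7] [-5.2 -0.4 11.5]
25 [506.6  45.6  27.9] [-18.6  -2.3  39. ]
23.2
```

View pics/t1.png

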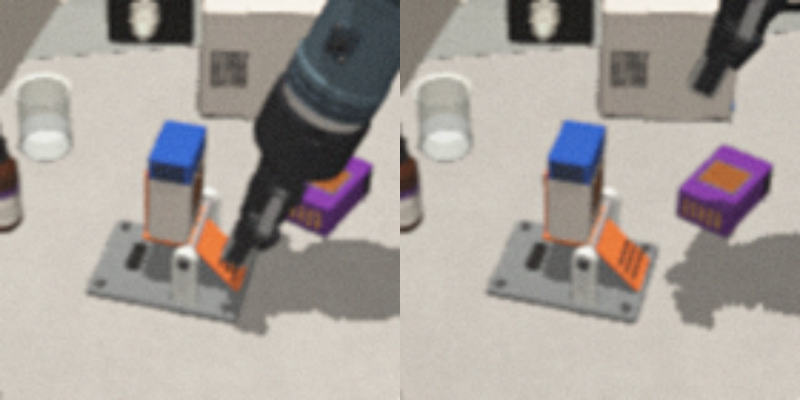

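The tray is tipped fully: the cartridge stands upright at left crop (178,180), blue cap up, with the paddle at 45° below the axle, and it stays there after retreat. I measure the cap, grip it from above and go to the slot.

```bash
cat > s4.py <<'E'
from h import *
ax,ay=537.6,45.5; est=[]
for n in ('scene','side'):
    c=load(n);P=cloud(c); h=cv2.cvtColor(c['img'],cv2.COLOR_RGB2HSV).astype(int)
    m=(np.hypot(P[...,0]-ax-17,P[...,1]-ay)<50)&(P[...,2]>132)&(P[...,2]<145)&(h[...,0]>98)&(h[...,0]<128)
    k=max(cv2.findContours(m.astype(np.uint8),cv2.RETR_EXTERNAL,cv2.CHAIN_APPROX_NONE)[0],key=cv2.contourArea).reshape(-1,2)
    r=cv2.minAreaRect(ray_plane(c,k,137)[:,:2].astype(np.float32)); print(n,np.round(r[0],1),np.round(r[1],1),round(r[2],1),np.nanmedian(P[m],0).round(1)); est.append(r[0])
e=np.mean(est,0); print(e)
g=np.array([ax+17,ay+1]); 
if np.abs(e-g).max()>6: raise SystemExit('check')
g=(e+g)/2; print(g)
fingers.command_gripper(85)
arm.move_pose([*g,210],quat(np.pi)); arm.sleep(.2)
arm.move_linear([*g,107],vel=100); arm.sleep(.3); print(arm.current_tcp_pos(),arm.current_force())
fingers.command_gripper(40,force=60); arm.sleep(.2); print(arm.current_width(),arm.current_grip_force(),arm.current_force())
arm.move_linear([*g,255],vel=150); arm.sleep(.1); print(arm.current_width(),arm.current_force())
s=[525.7,-250.8]
arm.move_pose([*s,255],quat(np.pi+np.radians(10.8))); arm.sleep(.3)
print(arm.current_tcp_pos(),arm.current_time_s(),arm.current_force())
S,D=snap('scene'),snap('side')
cv2.imwrite('pics/i1.png',np.hstack([cv2.resize(S['img'][60:160,270:370],(400,400)),cv2.resize(D['img'][80:200,320:440],(400,400))])[...,::-1])
E
python3 s4.py
```

```text
scene [553.7  46.7] [58.1 34.9] 89.1 [554.1  48.  138.6]
side [552.2  51.5] [58.9 32.4] 89.3 [552.2  51.2 136.7]
[552.93460083  49.0899601 ]
[553.76730042  47.79498005]
[554.04400223  47.88754208 107.42333958] [-0.27353483  0.11859103  0.20153087]
51.20855493501037 62.55682110786438 [-1.14817365 -0.72254371  3.68057246]
51.25640174794474 [ 0.23221387 -0.54096727 -1.50802303]
[ 526.33355856 -249.47212493  254.90664244] 29.5417 [ 0.04044223  0.50526423 -2.18091757]
```

View pics/i1.png

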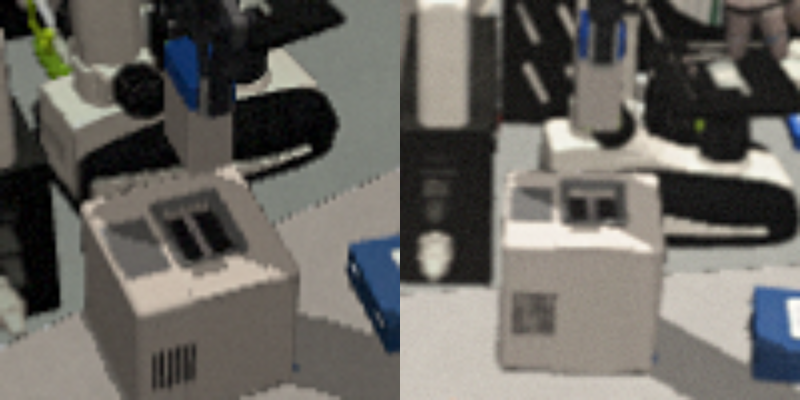

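The cartridge is held upright and cap up above the slot (left crop (200,120)), and the flaps are visible below at (200,225). I descend in steps and watch the force.

```bash
cat > s5.py <<'E'
from h import *
s=[525.7,-250.8]
arm.move_linear([*s,195],vel=100); arm.sleep(.2); print(arm.current_tcp_pos(),arm.current_force())
for z in (182,176,170,164,158,150,143,138,135,133):
    arm.move_linear([*s,z],vel=40); arm.sleep(.08); f=arm.current_force(); print(z,np.round(arm.current_tcp_pos(),1),np.round(f,1),np.round(arm.current_wrist_torque(),2))
    if abs(f).max()>22: print('stop'); break
print(arm.current_width(),arm.current_time_s())
S,D=snap('scene'),snap('side')
cv2.imwrite('pics/i2.png',np.hstack([cv2.resize(S['img'][60:160,270:370],(400,400)),cv2.resize(D['img'][80:200,320:440],(400,400))])[...,::-1])
E
python3 s5.py
```

```text
[ 526.29589133 -251.16638393  195.8944856 ] [-0.54763208  0.32585094 -0.63982636]
182 [ 525.7 -250.9  181.9] [-0.2 -0.3 -0. ] [-0.05 -0.   -0.01]
176 [ 525.6 -250.8  175.9] [ 0.2 -0.3 -1.1] [0.05 0.01 0.05]
170 [ 525.8 -250.9  170. ] [-1.1 -0.4 -0.7] [-0.08  0.03  0.06]
164 [ 525.5 -251.3  164.4] [-2.4 -0.1  2.4] [-0.09  0.47  0.03]
158 [ 525.7 -250.6  157.6] [-0.4 -0.4 -0.2] [-0.22  0.16  0.11]
150 [ 525.7 -250.2  149.6] [-0.7  0.7 -0.2] [0.03 0.11 0.03]
143 [ 525.7 -250.9  142.8] [-0.1 -1.6 -1.5] [-0.16 -0.01  0.07]
138 [ 525.9 -251.4  138.6] [-0.2 -1.5  3.5] [-0.32  0.33  0.12]
135 [ 525.8 -251.   135.2] [-1.8  0.6  3.6] [-0.22  0.32  0.1 ]
133 [ 525.7 -250.6  132.7] [-1.  -1.3  1.5] [-0.18  0.14  0.09]
50.90873426473608 34.55
```

View pics/i2.png

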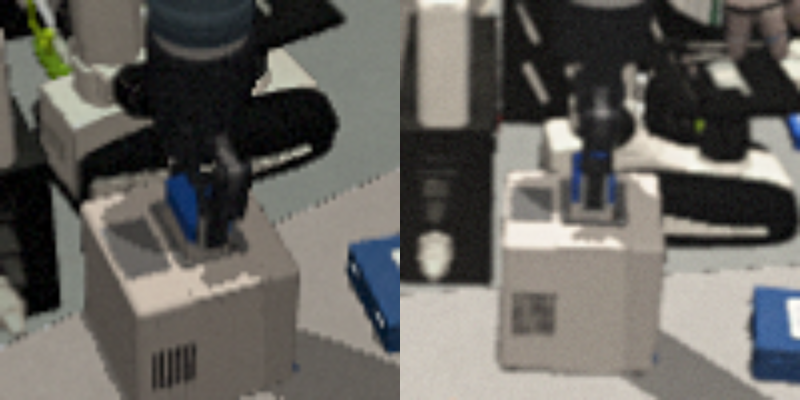

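The cartridge foot is in past the flaps to the rollers (cap at left crop (190,200)), and forces are small. I release it and push it home with shut fingers.

```bash
cat > s6.py <<'E'
from h import *
s=[525.7,-250.8]
fingers.command_gripper(85); arm.sleep(.2)
arm.move_linear([*s,215],vel=150); fingers.command_gripper(0)
arm.move_linear([*s,172],vel=120); arm.sleep(.1); print(np.round(arm.current_tcp_pos(),1),arm.current_force(),arm.current_width())
for z in (163,155,145,135,125,115,105,98,94,92,91,90,89,88):
    arm.move_linear([*s,z],vel=50); arm.sleep(.05); f=arm.current_force(); p=arm.current_tcp_pos(); print(z,np.round(p,1),np.round(f,1))
    if abs(f).max()>30 or (z<100 and f[2]>20): print('stop'); break
arm.sleep(.2); print(arm.current_tcp_pos())
arm.move_linear([*s,150],vel=120); arm.move_linear([*s,330],vel=250)
arm.sleep(.15); c=snap('wrist'); P=cloud(c); print(arm.current_time_s(),arm.current_force())
print(P[173-30:173+30:6,303-42:303+42:7,2].round())
cv2.imwrite('pics/f.png',cv2.resize(c['img'][113:233,243:363],(500,500))[...,::-1])
E
python3 s6.py
```

```text
[ 526.3 -251.3  172.8] [ 1.06802234 -0.21473032  1.54964185] -0.06552580192556888
163 [ 525.6 -250.7  162.9] [ 0.3  0.1 -0.3]
155 [ 525.4 -250.7  154.6] [-0.3 -0.1  0.3]
145 [ 525.  -250.2  144.2] [-0.9 -0.3 -0. ]
135 [ 525.3 -250.3  134.4] [-0.1 -0.1  0.5]
125 [ 525.4 -250.3  124.5] [-0.5 -0.5  0.6]
115 [ 525.2 -250.4  114.4] [0.5 0.3 0.1]
105 [ 525.4 -250.5  104.6] [-0.1  1.1 -1.4]
98 [ 525.4 -250.6   97.5] [ 0.2  0.4 -0.6]
94 [ 525.8 -250.8   93.8] [ 0.7 -0.1 -1.3]
92 [ 525.9 -250.9   92.1] [ 0.5 -0.4  0.7]
91 [ 526.  -251.    91.3] [ 0.2 -0.2  3.3]
90 [ 526.  -251.2   91.2] [-1.7  1.3  8.2]
89 [ 526.1 -251.2   91.1] [-3.6  1.9 14.1]
88 [ 526.1 -251.2   91.1] [-5.5  1.9 18.3]
[ 526.09111102 -251.25977399   91.11893264]
44.175 [-0.2853591   0.13805066 -0.29129307]
[[ -1. 127. 125. 126. 125. 125. 127. 125. 124. 124. 124. 126.]
 [  1. 126. 125. 125. 125. 125.  nan 125. 125. 125. 126. 125.]
 [  0. 124. 125. 126. 126. 123. 127. 127. 126. 125. 126. 124.]
 [-18. 124. 125. 125. 132. 132. 133. 131. 131. 132. 133. 132.]
 [-19. 124. 126. 124. 130. 120. 120. 120. 120. 121. 120. 110.]
 [-19. 125. 125. 126. 130. 120. 120. 120. 119. 120. 121. 112.]
 [-19. 125. 124. 126. 131. 121. 118. 120. 122. 121. 121. 112.]
 [-18. 127. 126. 126. 132. 120. 119. 120. 119. 121. 122. 115.]
 [-19. 126. 125. 126. 133.  96. 122. 120. 119. 120. 120. 115.]
 [-19. 126. 123. 125. 132. 128. 128. 128. 128. 128. 127. 128.]]
```

View pics/f.png

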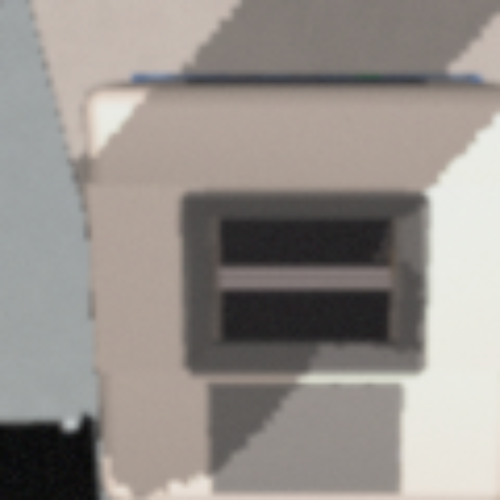

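The push met a hard stop at z = 91.1, where the cap should be when home. Both flaps lie flat at z≈120 (crop (305,240) and (305,315)), so I hand in.

```bash
python3 -c "
from h import *
print(job.hand_in(), arm.current_time_s())"
```

```text
the job is handed in; nothing more can be done
the job is handed in; nothing more can be done
```

The job is handed in at about 44 s: the cartridge was tipped upright, pushed through the flaps to a hard stop with its cap at z≈91 mm (the home height), and both flaps closed over it; I never went near the beaker or the stain bottle, but no verdict came back.

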